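# Switch the dust suction to the open port and start it

## Task

Push the selector arm of the suction manifold round with a fingertip until it points at the middle of the one port that has an open pipe instead of a cap, then press the start button on the switch box fully in and let go of it. Only push the arm round, never lift it up, and leave the caps and the other things on the bench where they are. Do not press the button before the arm points at the open port.

Things in the scene. Friction and masses are not known exactly. Their poses are not given: they have to be found in the camera images.
- manifold: Fixed white suction manifold: hub of radius 95 mm with three branches 90 mm wide, each ending in a round end (radius 50 mm) carrying a port; flat top 50 mm above the bench. Origin at the foot of the pivot axis. Port centres lie 190 mm from the axis at -60, 0 and +60 degrees from its x axis (counter-clockwise from above is positive). Placed and turned differently each time.
- manifold_pivot (a point): Point on the selector arm's upright turning axis, at the height of the manifold's flat top, 50 mm above the bench. A steel disc of radius 60 mm, 4 mm high, surrounds it.
- selector (a joint): Angle of the selector arm about the upright axis, rad, 0 when it points along the manifold's x axis (middle port), positive counter-clockwise from above, range -1.5 to 1.5. Stiff (0.22 N m, some 2.5 N at 90 mm from the axis), no detents, stays where it is left. Starts between the middle and the +60 degree port.
- selector_tip (a point): Pointed outer end of the selector arm, 124 mm from the axis, at mid-height of the arm (79 mm above the bench); x points outward along the arm. The arm is a dark steel bar, 16 mm wide, straight-sided from 28 to 115 mm from the axis, underside 66 mm and top 92 mm above the bench. Round the axis a boss of radius 28 mm, 96 mm high, and a stem of radius 16 mm, 104 mm high.
- selector_arm (a joint): How far the selector arm has been lifted along its axis, m, 0 when seated, at most 0.03. Held down only by its own weight (0.35 kg); lifting would unseat the gate.
- outlet: The open port: a fixed upright aluminium pipe stub, outer radius 34 mm (37 mm at the rim), 50 mm high, open and dark inside. Origin at the centre of its underside, on the manifold top (50 mm above the bench). It stands at any of the three ports.
- cap_a: Loose aluminium cap on one of the two closed ports: disc of radius 37 mm, 14 mm thick, with a knob of radius 14 mm, 38 mm high in all. Origin at the centre of its underside, on the manifold top. 0.25 kg. To be left alone.
- cap_b: The other loose cap, the same as cap_a, on the other closed port. To be left alone.
- start_button_top (a point): Centre of the top face of the start button, radius 16 mm, on a fixed grey switch box 80 x 80 x 35 mm on the bench, to the left or right of the manifold. Pressed straight down.
- start_button (a joint): Travel of the start button, m, 0 out, 0.006 fully in, about 5 N fully in; springs back.
- wax_jar: Bystander: glass jar with a steel lid, radius 30 mm, 75 mm high, loose, upright; origin at the centre of its underside. It stands on the opposite side of the manifold from the switch box.
- drawer_knob: Bystander: small turned wooden knob, radius 19 mm, 45 mm high, standing loose on the bench between two branches; origin at the centre of its underside.
- screwdriver: Bystander: screwdriver lying on the bench to the right, about 200 mm long along its x axis, handle towards -x; origin at its underside.

How it is judged (in metres and radians):
On the way, in this order (a step that is already met when the one before it is completed fails the run):
1. the selector arm points at the open pipe (y of outlet in the frame of selector_tip between -0.018 and 0.018 m and x of outlet in the frame of selector_tip above 0 m and velocity of joint selector between -0.1 and 0.1 rad/s), for 0.3 s.
2. the start button is pressed fully in (value of joint start_button above 0.0045 m and y of outlet in the frame of selector_tip between -0.018 and 0.018 m and x of outlet in the frame of selector_tip above 0 m), for 0.05 s.
At the end, for the whole second after the job is handed in: The line of the selector arm passes within 18 mm of the centre of the open pipe (about 5 degrees), on the arm's pointed side; the arm is at rest and seated (lifted less than 4 mm), the start button is out again (under 2 mm), and the caps and bystanders lie within 20 mm of where they started (y of outlet in the frame of selector_tip between -0.018 and 0.018 m and x of outlet in the frame of selector_tip above 0 m and value of joint selector_arm below 0.004 m and value of joint start_button below 0.002 m and velocity of joint selector between -0.05 and 0.05 rad/s and distance of each of cap_a, cap_b, wax_jar, drawer_knob, screwdriver from where it was at the start of the episode below 0.02 m); the robot touches nothing.
It fails at once if the selector arm is lifted more than 8 mm (value of joint selector_arm above 0.008 m).
It fails at once if the start button is pressed (over 3 mm) while the arm does not point at the open pipe (value of joint start_button above 0.003 m and not (y of outlet in the frame of selector_tip between -0.018 and 0.018 m and x of outlet in the frame of selector_tip above 0 m)).
It fails at once if a cap or a bystander is moved more than 20 mm, or a cap is lifted over 8 mm (height (world z) of any of cap_a, cap_b above 0.058 m or distance of any of cap_a, cap_b, wax_jar, drawer_knob, screwdriver from where it was at the start of the episode above 0.02 m).
It also fails if it takes over 48 s, if anything falls off the work surface, if the arm or the gripper's body presses on something with over 40 N, if the wrist force passes 120 N, or if a joint passes its speed limit or range.

## Robot

A 6-joint arm with a two-finger parallel gripper is mounted at the origin on the work surface. World frame = base frame: x ahead of the robot, y to its left, z up, the work surface at z = 0. Lengths are in m, angles in degrees, forces in N, time in s.
With the tool pointing down it reaches from about 0.4 to 0.825 m from the base axis. Payload 7 kg.
Tool frame: the origin (TCP) lies on the centre line of the jaws, within the pads' length; the fingertips stand 14 mm ahead of it and the grasp point (between the pads) lies 5 mm behind it; z points along the fingers, x is the direction in which the jaws open and shut, and the axes are right-handed (so a half turn about z gives the same grasp; the last joint's range is limited). The gripper opens to 88 mm and grips with 3 to 60 N. Pads are 19 mm wide; open, the fingers measure 130 mm over their backs; the gripper's body (78 mm by 193 mm) begins 47 mm behind the grasp point.
Start: joints at [-57.634, 20.546, 0.682, 0, -70.136, -16.507], TCP at [0.184, -0.649, 0.241] pointing down, gripper open.
Joint ranges: [-176.03, 176.03], [-82.01, 121.73], [-58.28, 71.71], [-173.87, 95.51], [-174.79, -0.11], [-173.66, 173.66]. Speed limits (degrees/s): [136.94, 136.94, 172.46, 180, 180, 180].

## Interface

Orientations are given as [roll, pitch, yaw] about the fixed x, y, z axes, in that order (R = Rz(yaw) Ry(pitch) Rx(roll)).
In Python, from plant import * gives the robot as it stands.
- The arm moves only by the shell command python3 -m handwheel 'ROWS' [OPENING]. ROWS is JSON, a list of rows, each a list of 2 entries, a list of its own where there are three numbers: the shift along the tool's x, y, z each as a share of 0.2 m, from -1 to 1, then the turn, a rotation vector about the tool's x, y, z each as a share of 360 degrees, from -1 to 1. In form: [[[tx, ty, tz], [ax, ay, az]], ...]. A call has 1 to 5 rows; each row is the pose to reach, as a shift and turn from the pose commanded when the call began, along the tool's axes at that moment, turning the shorter way round; what a row does not reach only later rows make up. A row lasts 1/12 s, in which the tool goes at most 41.7 mm and 7.16 degrees, less where a joint would pass 70% of its speed; a pose out of reach is approached as far as the arm can. A call with a number of a shift or a turn outside -1 to 1 is refused whole. A call with a gripper value outside its range is refused whole. OPENING is the closure, from -1 (fully open) to 1 (shut), set as the call begins (- or left out, the last holds). The fingers move at their own pace and stop on an object; the grip force is fixed at half the most. Time passes only in rows, so rows that repeat a pose let the fingers close. It gives the time, the measured TCP pose, the force and the opening at its end, in the units of the state.
- get_obs(): the state, without advancing time (a new reading comes with each control period).
- snapshot(name): name is "scene" or "top"; returns a dict with "color" (384x512x3 uint8, red, green, blue), "z_map" (384x512 float32, m along the optical axis (not along the pixel's ray), 0 where there is no reading), "intrinsics" (3x3 intrinsics, pixels), "rvec" (rotation vector, rad) and "tvec" (3), from world to camera coordinates, as OpenCV has them. Camera axes: x right, y down, z forward; pixel columns grow to the right and rows downward; lengths in m; the calibration is good to about 2 mm. A picture is of the moment at which its call begins.
- close_job(): hands the job in, once; it reports no verdict.
The state is a dict: "clock": time; "joint_pos": joint angles; "qvel": joint speeds; "tau": joint torques, N m; "tool_pos": TCP position; "orientation": TCP orientation; "force": force on the tool from outside, world axes, zero at the start; "moment": the same for the moment, N m; "opening": finger opening in m.
Only numpy, scipy, OpenCV 4.12 (cv2) and the standard library are available. Lean on these libraries where they do the work, as an engineer would, in place of code of your own. Each camera call takes 0.05 s, during which the arm holds its last target. There are 200 camera calls.

## Working session

There is one attempt and no reset: what is moved stays moved. The work goes in short steps, Python scripts to look and compute and a shell command to move; the robot and the scene stay as the last step left them, time stands still between calls to the robot, and variables do not carry over. Pictures are saved under pics/ and viewed, about 8 in all and at most 12, crops included, and the job is handed in when it is done.

```bash
mkdir -p pics; ls; cat > h.py <<'E'
from plant import *
import numpy as np, cv2
def snap(n,name=None):
    s=snapshot(n)
    if name: cv2.imwrite('pics/'+name+'.png',s['color'][:,:,::-1])
    R=cv2.Rodrigues(np.array(s['rvec'],float))[0]; K=np.array(s['intrinsics']); z=s['z_map']
    v,u=np.mgrid[:z.shape[0],:z.shape[1]]
    P=np.stack([(u-K[0,2])/K[0,0]*z,(v-K[1,2])/K[1,1]*z,z],-1)
    W=(P-np.array(s['tvec']).ravel())@R
    W[z==0]=np.nan
    return s['color'],W
E
python3 - <<'E'
from h import *
c,W=snap('top','t1'); np.save('t1.npy',W); c,W=snap('scene','s1'); np.save('s1.npy',W)
print(get_obs())
E
```

```text
pics
{'clock': 0.1, 'joint_pos': array([-5.76337948e+01,  2.05890570e+01,  6.42138870e-01, -1.81566447e-02,
       -7.01334556e+01, -1.65044734e+01]), 'qvel': array([ 0.02091578, -0.03051439,  0.28794857,  0.13890607, -0.01608389,
       -0.13778563]), 'tau': array([-1.82744698e-03, -5.84162915e+01,  2.93751454e+01,  7.01561227e+00,
        1.01547613e-02, -9.47402873e-05]), 'tool_pos': array([ 0.18434876, -0.6489481 ,  0.2397192 ]), 'orientation': array([-1.79993531e+02, -8.19117668e-02,  1.05855545e+02]), 'force': array([-0.8546545 ,  0.35975887, -0.09238191]), 'moment': array([ 0.02273403, -0.00385955,  0.03731106]), 'opening': 0.08743084384798432}
```

View pics/t1.png

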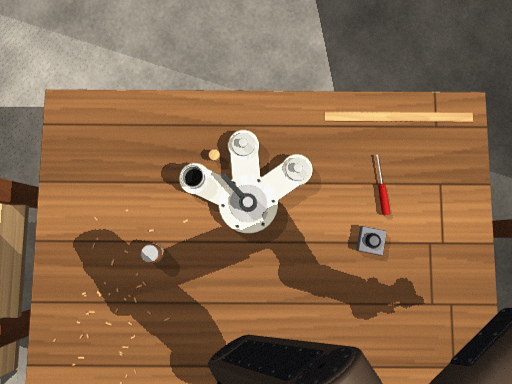

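View pics/s1.png

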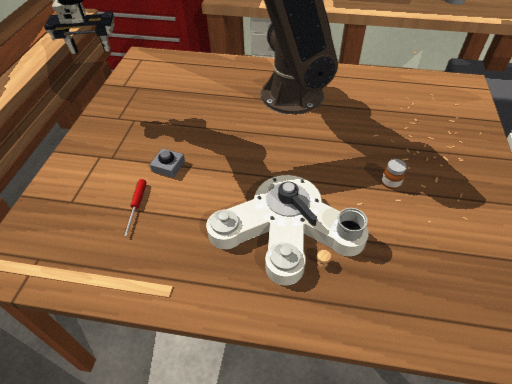

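Top view: pivot at about (248,202), the selector arm points up-left to about (222,175). The open pipe is at (193,178), the left (+60°) port, with caps at (243,143) and (297,167). The button is at (373,240), the jar at (151,253) and the wooden knob at (214,155). The scene view agrees.

```bash
python3 - <<'E'
import numpy as np,cv2
W=np.load('t1.npy'); S=np.load('s1.npy')
def at(n,u,v,r=1): print(n,np.nanmedian(W[v-r:v+r+1,u-r:u+r+1].reshape(-1,3),0).round(4))
for n,u,v in [('stem',248,202),('capmid',243,143),('capR',297,167),('button',373,240),('box',363,231),('knob',214,155),('jar',151,253),('pipein',193,178)]: at(n,u,v)
piv=np.nanmedian(W[201:204,247:250].reshape(-1,3),0)[:2]
def circ(P):
    A=np.c_[P[:,:2],np.ones(len(P))]; x=np.linalg.lstsq(A,(P[:,:2]**2).sum(1),rcond=None)[0]; c=x[:2]/2; return c,np.sqrt(x[2]+c@c)
for nm,X in (('top',W),('scene',S)):
    P=X.reshape(-1,3); P=P[~np.isnan(P[:,0])]
    d=np.hypot(*(P[:,:2]-piv).T)
    s=P[(d<.035)&(P[:,2]>.099)&(P[:,2]<.115)]; print(nm,'stem',len(s),s.mean(0).round(4) if len(s) else '')
    rim=P[(d>.14)&(d<.25)&(P[:,2]>.094)&(P[:,2]<.108)]; print('rim',len(rim),rim.mean(0).round(4),(rim.min(0)+rim.max(0))/2,circ(rim))
    a=P[(d>.035)&(d<.128)&(P[:,2]>.084)&(P[:,2]<.1)]; 
    print('arm',len(a), a.mean(0).round(4)); 
    v=a[:,:2]-piv; print('arm angle',np.degrees(np.arctan2(v[:,1].mean(),v[:,0].mean())))
    m=P[:,:2]-np.array([0,0])
    for lo,hi in((.055,.1),):
        for n,(u,vv) in {'capmid':(243,143),'capR':(297,167)}.items():
            c0=W[vv,u,:2]; q=P[(np.hypot(*(P[:,:2]-c0).T)<.025)&(P[:,2]>.08)&(P[:,2]<.095)]; print(n,len(q),q.mean(0).round(4))
    b=W[240,373,:2]; q=P[(np.hypot(*(P[:,:2]-b).T)<.03)&(P[:,2]>.039)]; print('btn',len(q),np.median(q,0).round(4),q[:,2].max())
    q=P[(np.hypot(*(P[:,:2]-b).T)<.065)&(P[:,2]>.031)&(P[:,2]<.038)]; print('box',len(q),q.mean(0).round(4),((q.max(0)+q.min(0))/2).round(4))
E
```

```text
stem [0.5558 0.0488 0.1031]
capmid [0.7426 0.0665 0.0876]
capR [ 0.6677 -0.1025  0.0864]
button [ 0.4425 -0.3421  0.0562]
box [ 0.4707 -0.3164  0.035 ]
knob [0.7134 0.1624 0.0417]
jar [0.3996 0.3459 0.0752]
pipein [0.6362 0.2269 0.0503]
top stem 90 [0.5563 0.0495 0.1029]
rim 87 [0.6345 0.2225 0.0986] [0.63572388 0.22379095 0.10057238] (array([0.63587855, 0.22266412]), np.float64(0.03493379499262639))
arm 149 [0.6135 0.1027 0.091 ]
arm angle 43.03957247629848
capmid 62 [0.7456 0.0675 0.0857]
capR 64 [ 0.6658 -0.1046  0.0856]
btn 191 [ 0.4424 -0.3424  0.0484] 0.06367601421683926
box 349 [ 0.4421 -0.3435  0.0343] [ 0.4425 -0.3448  0.0345]
scene stem 92 [0.5614 0.0518 0.1033]
rim 154 [0.6393 0.2244 0.0979] [0.63999431 0.22453913 0.09860979] (array([0.64017105, 0.22432166]), np.float64(0.0351445075167596))
arm 205 [0.6177 0.1029 0.0903]
arm angle 41.166970985899795
capmid 103 [0.751  0.0701 0.0856]
capR 81 [ 0.6723 -0.1022  0.0862]
btn 151 [ 0.4515 -0.3397  0.0481] 0.05960302996399426
box 279 [ 0.4529 -0.3396  0.0338] [ 0.4459 -0.3429  0.0344]
```

Checks: pivot (0.558,0.050) to pipe is 190 mm ✓ at 65.3°. The arm is at about 42.5°, so it needs roughly +23°. Moving over now with the fingers shut.

```bash
R='' ; python3 -m handwheel '[[[0.13,0.15,0],[0,0,0]],[[0.26,0.3,0],[0,0,0]],[[0.4,0.45,0],[0,0,0]],[[0.53,0.6,0],[0,0,0]],[[0.66,0.75,0],[0,0,0]]]' 1
python3 -m handwheel '[[[0.13,0.15,0],[0,0,0]],[[0.26,0.3,0],[0,0,0]],[[0.4,0.45,0],[0,0,0]],[[0.53,0.6,0],[0,0,0]],[[0.66,0.75,0],[0,0,0]]]' 1
python3 -m handwheel '[[[0.13,0.15,0],[0,0,0]],[[0.26,0.3,0],[0,0,0]],[[0.4,0.45,0],[0,0,0]],[[0.53,0.6,0],[0,0,0]],[[0.66,0.75,0],[0,0,0]]]' 1
```

```text
clock: 0.52
tool_pos: [0.293, -0.4795, 0.2401]
orientation: [-180.0, -0.0, 105.8]
force: [1.2, -0.6, 0.2]
opening: 0.0594
clock: 0.93
tool_pos: [0.4013, -0.3114, 0.2405]
orientation: [180.0, -0.0, 105.9]
force: [1.0, -0.5, 0.3]
opening: 0.0263
clock: 1.35
tool_pos: [0.5095, -0.1434, 0.2405]
orientation: [180.0, -0.0, 105.9]
force: [1.1, -1.0, -0.5]
opening: 0.0006
```

```bash
cat > to.py <<'E'
import sys; from h import *
from scipy.spatial.transform import Rotation as Ro
def to(x,y,z,yaw):
    o=get_obs(); R=Ro.from_euler('xyz',o['orientation'],degrees=True); T=Ro.from_euler('xyz',[180,0,yaw],degrees=True)
    d=R.inv().apply(np.array([x,y,z])-o['tool_pos'])/.2; t=(R.inv()*T).as_rotvec(degrees=True)/360
    print('now',o['clock'],o['tool_pos'].round(4),o['orientation'].round(2),'F',o['force'].round(1)); print('shares',d.round(4),t.round(4))
if __name__=='__main__': to(*map(float,sys.argv[1:]))
E
python3 to.py .661 .0885 .24 65.3
```

```text
now 1.35 [ 0.5095 -0.1434  0.2405] [ 1.8000e+02 -1.0000e-02  1.0588e+02] F [ 1.1 -1.  -0.5]
shares [0.908  1.0456 0.0029] [-0.     -0.      0.1127]
```

```bash
python3 -m handwheel '[[[0.13,0.15,0],[0,0,0.018]],[[0.26,0.3,0],[0,0,0.036]],[[0.4,0.45,0],[0,0,0.054]],[[0.53,0.6,0],[0,0,0.072]],[[0.66,0.75,0],[0,0,0.09]]]' 1; python3 to.py .661 .0885 .24 65.3
```

```text
clock: 1.77
tool_pos: [0.6178, 0.0246, 0.2403]
orientation: [-180.0, 0.0, 73.2]
force: [0.6, -0.8, 0.3]
opening: 0.0002
now 1.7667 [0.6178 0.0246 0.2403] [-1.7998e+02  1.0000e-02  7.3160e+01] F [ 0.6 -0.8  0.3]
shares [0.3685 0.1142 0.0016] [-0.0001  0.      0.0218]
```

```bash
python3 -m handwheel '[[[0.18,0.06,0],[0,0,0.011]],[[0.37,0.114,0],[0,0,0.022]],[[0.37,0.114,0],[0,0,0.022]]]' 1; python3 -m handwheel '[[[0,0,0.15],[0,0,0]],[[0,0,0.3],[0,0,0]],[[0,0,0.45],[0,0,0]],[[0,0,0.45],[0,0,0]]]' 1; python3 to.py .661 .0885 .086 65.3
python3 - <<'E'
from h import *
c,W=snap('scene'); cv2.imwrite('pics/s2.png',cv2.resize(c[130:300,180:400,::-1],None,fx=3,fy=3))
E
```

```text
clock: 2.02
tool_pos: [0.6628, 0.0922, 0.2385]
orientation: [-180.0, 0.0, 65.5]
force: [-0.3, -1.3, -0.3]
opening: 0.0004
clock: 2.35
tool_pos: [0.6563, 0.0862, 0.1435]
orientation: [-179.5, 0.4, 65.5]
force: [-0.9, -0.6, -1.8]
opening: 0.0007
now 2.35 [0.6563 0.0862 0.1435] [-179.51    0.38   65.49] F [-0.9 -0.6 -1.8]
shares [0.0221 0.0191 0.2874] [-0.0014  0.001   0.0005]
```

View pics/s2.png

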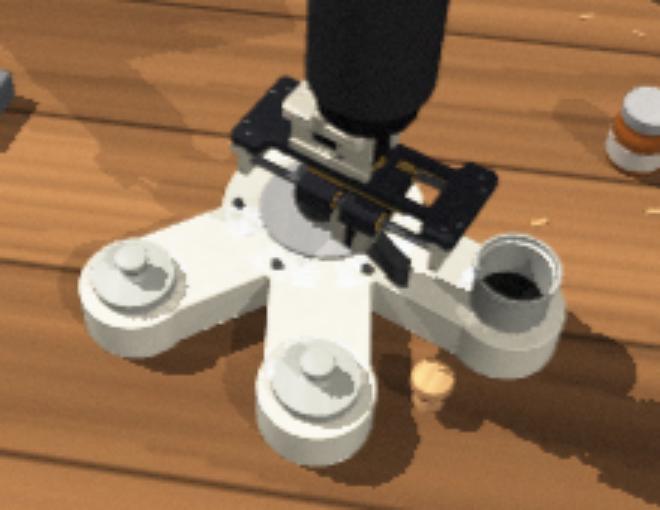

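The picture (crop) shows the closed fingers at about (345,230), on the middle-port side of the arm, whose tip is at (400,275). Let it settle and go down.

```bash
python3 -m handwheel '[[[0,0,0],[0,0,0]],[[0,0,0],[0,0,0]],[[0,0,0],[0,0,0]]]' 1;  python3 to.py .661 .0885 .086 65.3
```

```text
clock: 2.65
tool_pos: [0.6614, 0.0873, 0.153]
orientation: [179.8, -0.1, 65.5]
force: [-0.3, -0.4, 0.3]
opening: 0.0001
now 2.65 [0.6614 0.0873 0.153 ] [ 1.7985e+02 -1.3000e-01  6.5550e+01] F [-0.3 -0.4  0.3]
shares [ 0.0038 -0.0054  0.3349] [ 0.0004 -0.0004  0.0007]
```

```bash
python3 -m handwheel '[[[0,0,0.1],[0,0,0]],[[0,0,0.2],[0,0,0]],[[0,0,0.28],[0,0,0]],[[0,0,0.33],[0,0,0]],[[0,0,0.33],[0,0,0]]]' 1; python3 -m handwheel '[[[0,-0.03,0],[0,0,0]],[[0,-0.06,0],[0,0,0]],[[0,-0.09,0],[0,0,0]],[[0,-0.12,0],[0,0,0]],[[0,-0.12,0],[0,0,0]]]' 1; python3 -m handwheel '[[[0,-0.02,0],[0,0,0]],[[0,-0.04,0],[0,0,0]],[[0,-0.06,0],[0,0,0]],[[0,-0.08,0],[0,0,0]],[[0,-0.08,0],[0,0,0]]]' 1;  python3 to.py .6065 .1136 .086 65.3; python3 - <<'E'
from h import *
c,W=snap('scene'); cv2.imwrite('pics/s3.png',cv2.resize(c[130:300,180:400,::-1],None,fx=3,fy=3))
E
```

```text
clock: 3.07
tool_pos: [0.6596, 0.0868, 0.0835]
orientation: [-179.9, 0.1, 65.5]
force: [-0.5, -1.6, -0.9]
opening: 0.0004
clock: 3.48
tool_pos: [0.6383, 0.0978, 0.086]
orientation: [179.9, -0.1, 65.6]
force: [1.7, -0.4, 0.1]
opening: 0.0003
clock: 3.9
tool_pos: [0.6232, 0.1039, 0.0846]
orientation: [-180.0, -0.0, 65.6]
force: [1.9, 0.5, 0.1]
opening: 0.0005
now 3.9 [0.6232 0.1039 0.0846] [-179.99   -0.     65.55] F [1.9 0.5 0.1]
shares [ 0.0095 -0.0962 -0.0068] [-0.     -0.      0.0007]
```

View pics/s3.png

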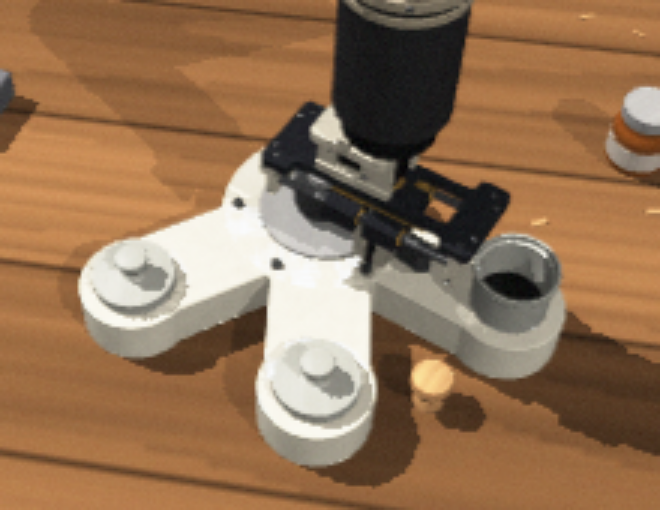

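Arm (seen at about (430,240) in the crop) is being pushed; force about 2 N. Continue to just short of the estimate, then back off and measure.

```bash
python3 -m handwheel '[[[0,-0.02,0],[0,0,0]],[[0,-0.04,0],[0,0,0]],[[0,-0.06,0],[0,0,0]],[[0,-0.08,0],[0,0,0]],[[0,-0.085,0],[0,0,0]]]' 1; python3 -m handwheel '[[[0,0,0],[0,0,0]],[[0,0,0],[0,0,0]]]' 1;  python3 to.py .6065 .1136 .086 65.3; python3 -m handwheel '[[[0,0.1,0],[0,0,0]],[[0,0.2,0],[0,0,0]],[[0,0.3,0],[0,0,0]],[[0,0.3,-0.2],[0,0,0]],[[0,0.3,-0.35],[0,0,0]]]' 1;python3 to.py .6065 .1136 .086 65.3; cat > ang.py <<'E'
from h import *
for nm in ('scene','top'):
    c,X=snap(nm,'a_'+nm)
    P=X.reshape(-1,3); P=P[~np.isnan(P[:,0])]
    near=lambda q,r:np.hypot(*(P[:,:2]-q).T)<r
    s=P[near([.558,.05],.035)&(P[:,2]>.099)&(P[:,2]<.112)]; s=s.mean(0)[:2] if len(s) else None
    r=P[near([.638,.2235],.045)&(P[:,2]>.094)&(P[:,2]<.108)]
    A=np.c_[r[:,:2],np.ones(len(r))]; rc=np.linalg.lstsq(A,(r[:,:2]**2).sum(1),rcond=None)[0][:2]/2 if len(r)>5 else None
    print(nm,'stem',s,'pipe',rc,len(r))
    piv=s if s is not None else np.array([.558,.05])
    v=P[:,:2]-piv; d=np.hypot(*v.T); a=np.degrees(np.arctan2(v[:,1],v[:,0]))
    m=(d>.035)&(d<.122)&(P[:,2]>.084)&(P[:,2]<.097)&(a>35)&(a<95)
    q=v[m]; print(m.sum(),'arm',np.degrees(np.arctan2(q[:,1].mean(),q[:,0].mean())),'far r',d[m].max() if m.any() else '')
    if rc is not None: print('port',np.degrees(np.arctan2(*(rc-piv)[::-1])), np.hypot(*(rc-piv)))
E
python3 ang.py
```

```text
clock: 4.37
tool_pos: [0.6077, 0.111, 0.0846]
orientation: [-180.0, -0.0, 65.6]
force: [3.0, -0.1, -0.4]
opening: 0.0005
clock: 4.53
tool_pos: [0.6075, 0.1104, 0.0843]
orientation: [-179.9, 0.1, 65.5]
force: [1.3, -0.6, 0.1]
opening: 0.0002
now 4.5333 [0.6075 0.1104 0.0843] [-1.7993e+02  6.0000e-02  6.5540e+01] F [ 1.3 -0.6  0.1]
shares [ 0.0123 -0.0112 -0.0084] [-0.0002  0.0002  0.0007]
clock: 4.95
tool_pos: [0.6618, 0.0842, 0.1524]
orientation: [-179.7, 0.3, 65.5]
force: [2.1, 0.9, 0.4]
opening: 0.0003
now 4.95 [0.6618 0.0842 0.1524] [-179.69    0.33   65.46] F [2.1 0.9 0.4]
shares [ 0.0209 -0.3107  0.3337] [-0.0009  0.0009  0.0004]
scene stem None pipe [0.64023729 0.22449656] 149
36 arm 63.64005461201154 far r 0.09949700630679056
port 64.76628630137277 0.1929041750196896
top stem [0.55662002 0.05006849] pipe [0.63582798 0.22269856] 54
143 arm 65.56284244263175 far r 0.12174277635901735
port 65.352894333721 0.18993430873683717
```

View pics/a_scene.png

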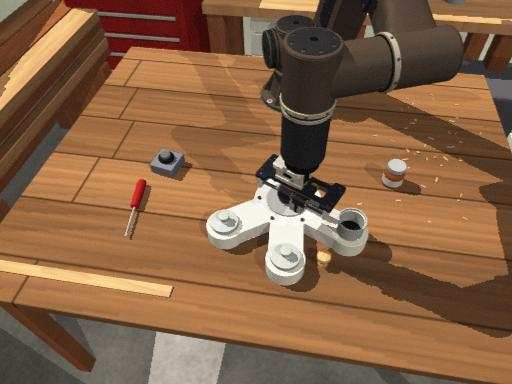

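The scene view shows the arm hidden behind the gripper. The top camera measures the arm at 65.6° and the port at 65.4°, well within 5°. Recheck unobstructed on the way to the button.

```bash
python3 -m handwheel '[[[0,0,-0.2],[0,0,0]],[[0,0,-0.4],[0,0,0]],[[0,0,-0.4],[0,0,0]],[[0,0,-0.4],[0,0,0]]]' 1; python3 to.py .444 -.342 .23 65.3
python3 - <<'E'
import numpy as np
for f in('t1','s1'):
    P=np.load(f+'.npy').reshape(-1,3); P=P[~np.isnan(P[:,0])]
    q=P[(np.hypot(P[:,0]-.444,P[:,1]+.342)<.012)]; print(f,len(q),np.percentile(q[:,2],[5,25,50,75,95]).round(4))
    q=P[(np.hypot(P[:,0]-.444,P[:,1]+.342)<.035)&(P[:,2]>.045)]; print(((q.max(0)+q.min(0))/2).round(4),(q.max(0)-q.min(0)).round(3))
E
```

```text
clock: 5.38
tool_pos: [0.6635, 0.0859, 0.2373]
orientation: [179.9, -0.2, 65.5]
force: [0.1, -0.2, -1.5]
opening: 0.0005
now 5.3833 [0.6635 0.0859 0.2373] [ 1.7986e+02 -1.6000e-01  6.5530e+01] F [ 0.1 -0.2 -1.5]
shares [-2.4018 -0.1129  0.0294] [ 0.0004 -0.0004  0.0007]
t1 48 [0.0483 0.0542 0.0554 0.058  0.0604]
[ 0.4409 -0.3439  0.0543] [0.047 0.045 0.019]
s1 35 [0.0523 0.0544 0.0556 0.0566 0.058 ]
[ 0.4479 -0.3425  0.0523] [0.046 0.045 0.015]
```

```bash
python3 -m handwheel '[[[-0.2,-0.01,0],[0,0,0]],[[-0.4,-0.02,0],[0,0,0]],[[-0.6,-0.03,0],[0,0,0]],[[-0.8,-0.04,0],[0,0,0]],[[-1,-0.047,0],[0,0,0]]]' 1; python3 -m handwheel '[[[-0.2,-0.01,0],[0,0,0]],[[-0.4,-0.02,0],[0,0,0]],[[-0.6,-0.03,0],[0,0,0]],[[-0.8,-0.04,0],[0,0,0]],[[-1,-0.047,0],[0,0,0]]]' 1;  python3 -m handwheel '[[[-0.2,-0.01,0],[0,0,0]],[[-0.4,-0.02,0],[0,0,0]],[[-0.4,-0.02,0],[0,0,0]],[[-0.4,-0.02,0],[0,0,0]],[[-0.4,-0.02,0],[0,0,0]]]' 1; python3 to.py .444 -.342 .1 65.3; python3 ang.py
python3 -c "
import cv2;a=cv2.imread('pics/a_top.png');cv2.imwrite('pics/b.png',cv2.resize(a[120:280,160:420],None,fx=3,fy=3))"
```

```text
clock: 5.8
tool_pos: [0.569, -0.0937, 0.233]
orientation: [-179.8, 0.1, 65.6]
force: [0.2, -1.0, -1.2]
opening: 0.0007
clock: 6.22
tool_pos: [0.4777, -0.2715, 0.2333]
orientation: [-179.8, 0.0, 65.5]
force: [0.1, -0.2, 0.4]
opening: 0.0005
clock: 6.63
tool_pos: [0.4424, -0.3415, 0.2334]
orientation: [-179.9, -0.0, 65.5]
force: [0.2, 0.3, 0.4]
opening: 0.0005
now 6.6333 [ 0.4424 -0.3415  0.2334] [-1.7986e+02 -2.0000e-02  6.5460e+01] F [0.2 0.3 0.4]
shares [0.0008 0.0097 0.6669] [-0.0004 -0.      0.0004]
scene stem [0.56122116 0.05182247] pipe [0.64020927 0.22413313] 158
190 arm 64.83680082426824 far r 0.12188522523187242
port 65.3730306543409 0.18955233295626633
top stem [0.5572862  0.04969196] pipe [0.63574376 0.22267642] 81
145 arm 66.1130180117548 far r 0.12126178633120728
port 65.60320716557183 0.18994528744769995
```

View pics/b.png

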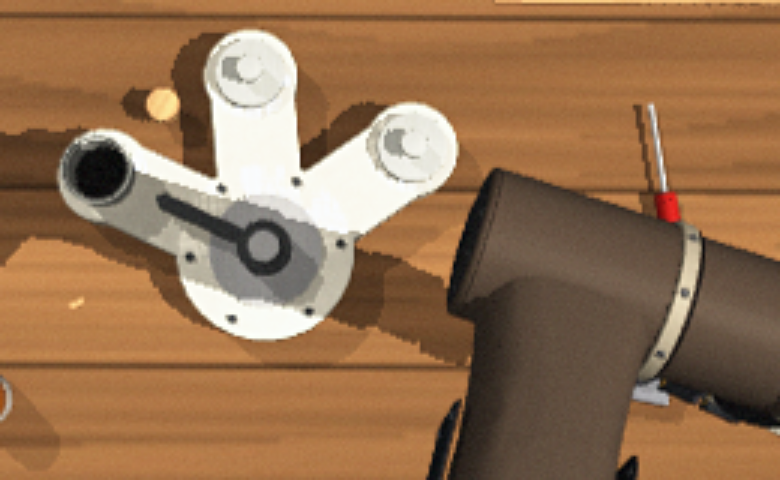

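Both cameras put arm and port within 0.6°, and the image shows the arm from (265,245) pointing through (160,203) at the pipe (97,170). Descend to the button.

```bash
python3 -m handwheel '[[[0,0.01,0.18],[0,0,0]],[[0,0.01,0.36],[0,0,0]],[[0,0.01,0.54],[0,0,0]],[[0,0.01,0.7],[0,0,0]],[[0,0.01,0.74],[0,0,0]]]' 1; python3 -m handwheel '[[[0,0,0],[0,0,0]],[[0,0,0],[0,0,0]],[[0,0,0],[0,0,0]]]' 1; python3 to.py .444 -.342 .07 65.3;python3 - <<'E'
from h import *
c,W=snap('scene'); cv2.imwrite('pics/s4.png',cv2.resize(c[100:220,100:260,::-1],None,fx=4,fy=4))
E
```

```text
clock: 7.15
tool_pos: [0.4429, -0.3399, 0.0816]
orientation: [-179.6, -0.0, 65.6]
force: [-1.1, -0.2, 0.8]
opening: 0.0001
clock: 7.4
tool_pos: [0.447, -0.3427, 0.0887]
orientation: [179.8, 0.0, 65.6]
force: [0.1, 0.9, 0.2]
opening: 0.0005
now 7.4 [ 0.447  -0.3427  0.0887] [1.7982e+02 1.0000e-02 6.5620e+01] F [0.1 0.9 0.2]
shares [-0.0029 -0.0155  0.0933] [0.0005 0.     0.0009]
```

View pics/s4.png

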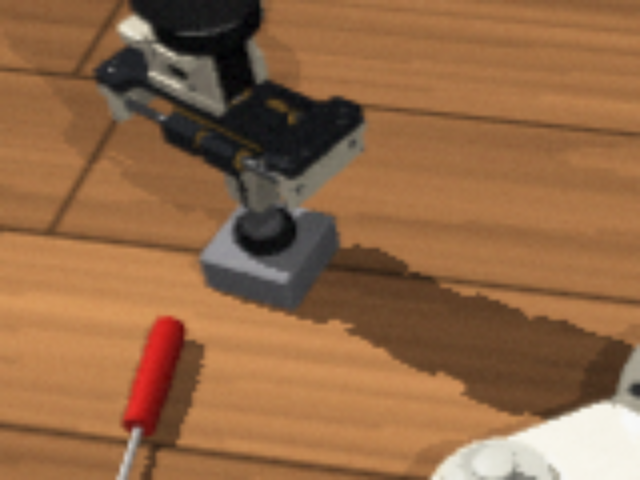

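Fingertips at (262,205) sit right above the button (265,228). Press slowly, watching force.

```bash
python3 -m handwheel '[[[0,-0.01,0.04],[0,0,0]],[[0,-0.01,0.08],[0,0,0]],[[0,-0.01,0.1],[0,0,0]],[[0,-0.01,0.1],[0,0,0]],[[0,-0.01,0.1],[0,0,0]]]' 1; python3 -m handwheel '[[[0,0,0.01],[0,0,0]],[[0,0,0.015],[0,0,0]],[[0,0,0.015],[0,0,0]]]' 1;python3 -m handwheel '[[[0,0,0.01],[0,0,0]],[[0,0,0.01],[0,0,0]]]' 1
```

```text
clock: 7.87
tool_pos: [0.4438, -0.3418, 0.0667]
orientation: [180.0, -0.0, 65.5]
force: [2.0, 2.1, 4.8]
opening: 0.0005
clock: 8.12
tool_pos: [0.4438, -0.3418, 0.0651]
orientation: [179.9, 0.0, 65.6]
force: [-3.1, 5.1, 16.0]
opening: 0.0006
clock: 8.28
tool_pos: [0.4439, -0.3419, 0.0648]
orientation: [179.9, 0.0, 65.6]
force: [-6.2, 9.2, 31.4]
opening: 0.0005
```

```bash
python3 - <<'E'
import numpy as np
for f,c in(('t1',(.4415,-.3435)),('s1',(.4475,-.342))):
    P=np.load(f+'.npy').reshape(-1,3); P=P[~np.isnan(P[:,0])]; d=np.hypot(P[:,0]-c[0],P[:,1]-c[1])
    for r in range(0,34,4):
        q=P[(d>=r/1e3)&(d<(r+4)/1e3),2]; print(f,r,len(q),np.percentile(q,[20,50,80]).round(4))
E
python3 -m handwheel '[[[0,0,-0.01],[0,0,0]],[[0,0,-0.01],[0,0,0]]]' 1
```

```text
t1 0 4 [0.0557 0.0562 0.057 ]
t1 4 16 [0.0546 0.0571 0.059 ]
t1 8 28 [0.0539 0.0553 0.0577]
t1 12 42 [0.0481 0.054  0.0562]
t1 16 35 [0.0446 0.0465 0.0484]
t1 20 63 [0.0394 0.0444 0.0478]
t1 24 56 [0.033  0.0362 0.0409]
t1 28 76 [0.0324 0.0342 0.0364]
t1 32 78 [0.0313 0.0344 0.0366]
s1 0 4 [0.0555 0.0566 0.058 ]
s1 4 8 [0.0549 0.0558 0.0566]
s1 8 25 [0.0506 0.0548 0.0564]
s1 12 52 [0.0458 0.0528 0.0565]
s1 16 35 [0.0365 0.0452 0.0474]
s1 20 61 [0.0344 0.0395 0.0454]
s1 24 31 [0.0324 0.034  0.0362]
s1 28 44 [0.0327 0.034  0.0356]
s1 32 54 [0.0302 0.0332 0.0345]
clock: 8.45
tool_pos: [0.4438, -0.3418, 0.0651]
orientation: [179.9, 0.0, 65.6]
force: [-1.7, 5.0, 16.3]
opening: 0.0003
```

The collar lies at about 0.046 and the tips at 0.051, so the stop felt is the button's own full travel (top at 0.056, 6 mm). Release.

```bash
python3 -m handwheel '[[[0,0,-0.1],[0,0,0]],[[0,0,-0.25],[0,0,0]],[[0,0,-0.4],[0,0,0]],[[0,0,-0.6],[0,0,0]],[[0,0,-0.6],[0,0,0]]]' 1; python3 -m handwheel '[[[0,0,0],[0,0,0]],[[0,0,0],[0,0,0]],[[0,0,0],[0,0,0]],[[0,0,0],[0,0,0]],[[0,0,0],[0,0,0]]]' 1; python3 ang.py; python3 - <<'E'
from h import *
c,W=snap('scene'); P=W.reshape(-1,3); P=P[~np.isnan(P[:,0])]
q=P[np.hypot(P[:,0]-.4475,P[:,1]+.342)<.01]; print('btn',len(q),np.median(q,0))
o=get_obs(); print(o['clock'],o['tool_pos'],o['force'],o['qvel'].round(2))
E
```

```text
clock: 8.87
tool_pos: [0.4463, -0.3437, 0.191]
orientation: [179.4, 0.1, 65.6]
force: [1.6, -1.8, 1.3]
opening: 0.0004
clock: 9.28
tool_pos: [0.4429, -0.3415, 0.1823]
orientation: [-179.9, 0.0, 65.5]
force: [-0.7, 0.5, -0.6]
opening: 0.0002
scene stem [0.5612003  0.05188095] pipe [0.64005411 0.22431543] 149
193 arm 64.60544069908102 far r 0.1219655870342623
port 65.42551216375844 0.18960899417661647
top stem [0.55702989 0.05006014] pipe [0.63581213 0.22262151] 79
141 arm 65.80331018505106 far r 0.12075277468450156
port 65.46110888067292 0.18969466519579767
btn 57 [ 0.45111598 -0.34375193  0.17487687]
9.4333 [ 0.44327516 -0.34162279  0.18293745] [ 0.51783931  0.5847049  -0.12305279] [-0.06 -0.2   0.13  0.01 -0.06 -0.06]
```

View pics/a_scene.png

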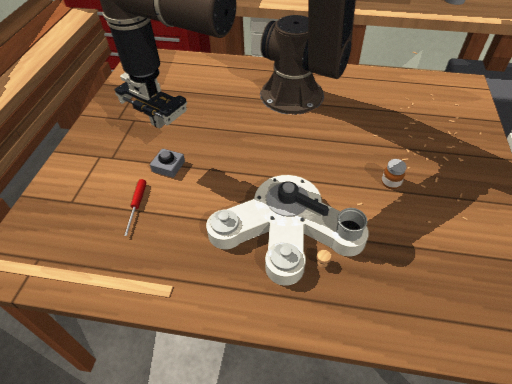

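The view shows the arm pointing at the pipe (350,222) and the button out at (167,157). Caps, jar, knob and screwdriver are at their starting pixels, and the gripper is clear.

```bash
python3 -c "
from plant import *
print(close_job())"
```

```text
the job is handed in; nothing more can be done
None
```

I turned the selector arm about 23° counter-clockwise with the closed fingertips, until it pointed at the open pipe on the +60° port. I then pressed the start button to its stop, let go, and handed the job in at about 9.4 s. It reports no verdict.

- **Selector arm:** after the press, the top camera put the arm at 65.8° and the port at 65.5°; the scene camera gave 64.6° and 65.4°. The two cameras differ by about 1°, but both are well within the 5° tolerance.
- **Button press:** I judged it fully in from the force, not from a direct travel reading. The force rose from 5 N to a peak of about 31 N (aim 5 N) at fingertip height 0.051 m, above the collar at about 0.046 m. That is roughly 5 mm of travel by height, from a top at about 0.056 m.
- **Button released:** my depth check of this failed, because the gripper blocked the view and it read 0.175 m. In the last picture the button looks out again, as at the start.
- **Other things:** the caps, jar, wooden knob and screwdriver look unmoved in the last picture; I compared them by eye and did not measure them again. The gripper was clear of everything, with forces under 1 N. The arm's seated height was not measured separately.

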